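# Open the tea chest so that its lid stays back

## Robot

A 7-joint arm with a two-finger parallel gripper is mounted at the origin on a cart in front of the work surface, level with it; the furniture and walls round the work are solid. World frame = base frame: x ahead of the robot, y to its left, z up, the work surface at z = 0. Lengths are in m, angles in degrees, forces in N, time in s.
With the tool pointing down it reaches from about 0.425 to 0.875 m from the base axis. Payload 4.7 kg.
Tool frame: the origin (TCP) lies between the finger pads; the fingertips stand env.finger_overhang ahead of it and the grasp point (between the pads) lies 5 mm behind it (env.finger_overhang is the distance from the TCP to the fingertips, in m); z points along the fingers, y is the line along which they close (so a half turn about z gives the same grasp; the last joint's range is limited). The gripper opens to 87 mm and grips with 3 to 60 N. Pads are 19 mm wide; open, the fingers measure 117 mm over their backs; the gripper's body (75 mm by 190 mm) begins 51 mm behind the grasp point.
Start: joints at [76.897, 18.392, -4.016, 83.108, 1.295, 78.541, -3.26], TCP at [0.156, -0.631, 0.204] pointing down, gripper open.
Joint ranges: [-163.93, 163.93], [-17.29, 119.83], [-79.2, 71.16], [3.27, 140.29], [-89.18, 269.18], [5.43, 117.66], [-154.24, 154.24]. Speed limits (degrees/s): [147.25, 147.25, 180, 180, 180, 180, 180].

## Interface

Orientations are given as [roll, pitch, yaw] about the fixed x, y, z axes, in that order (R = Rz(yaw) Ry(pitch) Rx(roll)).
In Python, from cell import telemetry, eyes, env, models gives the robot as it stands. The module is installed in compiled form; this text tells all that it offers.
- The arm moves only by the tool drive_tool, never from a script. Its arguments are lists of equal length, an entry for each row: "angular": the turn, a rotation vector about the tool's x, y, z in rad, a list of three; "delta_pos": the shift along the tool's x, y, z in cm, a list of three; "gripper": the finger opening in cm, from 0 to 8.7. A call has 1 to 20 rows; each row shifts and turns the commanded pose from where the row before left it, along the tool's axes as they then stand; what a row does not reach is not made up. A row lasts 1/10 s, in which the tool goes at most 50 mm and 8.59 degrees, less where a joint would pass 70% of its speed; a pose out of reach is approached as far as the arm can. A call with a gripper value outside its range is refused whole. The fingers move at their own pace and stop on an object; "squeeze" is the grip in N (left out, the last holds). Time passes only in rows, so rows that do not move let the fingers close. It gives the time, the measured TCP pose, the force, the opening and the grip force at its end, in the units of the state.
- telemetry.get_obs(): the state, without advancing time (a new reading comes with each control period).
- eyes.read_camera(name): name is "scene" or "top"; returns a dict with "pixels" (480x640x3 uint8, red, green, blue), "mtx" (3x3 intrinsics, pixels), "origin" and "orientation" of the camera in the world. Camera axes: x right, y down, z forward; pixel columns grow to the right and rows downward; lengths in m; the calibration is good to about 2 mm. A picture is of the moment at which its call begins. There is no depth.
- env.sign_off(): hands the job in; it is judged then, once.
Trained networks look in a picture, given as the dict that the camera call returned (one of the last four; its "shot" number tells which), for a name from the list of things; names that differ only in an ending like _2 or _b are one class to them, and where a whole thing is asked for, a point or a joint stands for the part that bears it (a point fixed in the world has none). Each returns a list of dicts, best first, with "p" (0 to 1); they miss things now and then, are a little off and sometimes report something else, mostly with a low value. They report only what shows in the picture. A call takes as long as a camera call.
- models.search_frame(picture, target): "centre" ([column, row] in pixels, amid what is visible of it).
- models.cut_out(picture, target): "pixels" (480x640 bool, what is visible of it) and "centre" ([column, row] in pixels, amid what is visible of it).
The state is a dict: "time_s": time; "qpos": joint angles; "joint_velocities": joint speeds; "effort": joint torques, N m; "tool_pos": TCP position; "tool_rot": TCP orientation; "force": force on the tool from outside, world axes, zero at the start; "wrist_torque": the same for the moment, N m; "grip_width": finger opening in m; "grasp_force": force on a finger pad.
Only numpy, scipy, OpenCV 4.12 (cv2) and the standard library are available. Lean on these libraries where they do the work, as an engineer would, in place of code of your own. Each camera call takes 0.05 s, during which the arm holds its last target. There are 200 camera calls.

## Task

Tea is about to be served: with the fingertips, turn the steel thumb-turn at the front of the wooden tea chest until it lies in line with the notch in the lid's lip, then push the lid up from under its front lip and on past upright, so that it leans back against its stop and stays open by its own weight. Guide the lid, neither flinging it nor letting it drop back. Do not lift or shove the chest, and leave the mugs and everything else standing where they are.

Things in the scene. Friction and masses are not known exactly. Their poses are not given: they have to be found in the camera images.
- tea_chest: light wooden tea chest, 150 deep (x) x 240 wide (y) x 80 high to the rim, loose, about 1.9 kg. Origin: centre of its underside; +x to its hinged back, -x to its front (towards the robot), +y to its left seen from the front. The closed lid lies on the rim at z = 80 to 92, x = -97 to +77, 256 wide; its front lip overhangs the front wall (x = -75) by 22.
- tea_lid (a joint): lid angle: 0 closed, grows as the front rises, 1.92 rad (110 degrees) is the stop where it leans back. 0.32 kg, its centre about 82 from the hinge; balances at about 1.5 rad: below that it falls shut, beyond that it falls back on its stop and stays. Hinge damped with 0.05 N m s/rad. Raising it takes about 2 N at the lip. The lid is a 12 thick wooden frame round a clear pane.
- latch (a joint): angle of the steel thumb-turn: 0 lies across the notch (along the chest's y) and holds the lid down, 1.571 rad (its stop) lies in line with the notch (along the chest's x) and lets the lid pass. Grows anticlockwise seen from above: its right end (-y) goes to the back, its left end comes forward. Starts at 0 to 0.25 rad. Stays where left; takes 1 to 2 N at its end.
- latch_pivot (a point): on the axis of the thumb-turn, at its top; in the chest's frame x = -86, y = 0, z = 108.5. The bar, 40 long, 8 thick, 14 high (z = 94.5 to 108.5), turns about the upright axis through its middle, its underside 2.5 above the lid. Its post rises through a notch in the middle of the lip, 28 wide (y = -14 to +14), 35 deep, open to the front, from a steel bracket 36 wide on the front wall.
- latch_right_end (a point): middle of the end face of the thumb-turn that is its right end as closed; 20 from the axis, 7 below its top. It moves with the thumb-turn.
- lid_hinge (a point): middle of the lid's hinge line, which is parallel to the chest's y axis; in the chest's frame x = +75, y = 0, z = 80.
- lip_left (a point): lower front edge of the lid's lip, 70 to the left (+y) of the notch's middle, 172 from the hinge line; moves with the lid. Space below it is free down to the worktop: a good place to push up from below.
- lip_right (a point): the same, 70 to the right (-y) of the notch's middle.
- mug_spotted: pale mug with blue spots, 92 x 127 x 93 high with its handle, loose; origin: centre of its underside. To be left alone.
- mug_dark: mug, dark grey above and white below, 82 x 114 x 97 high with its handle, loose; origin: centre of its underside. To be left alone.
- teaspoon: steel teaspoon, 130 x 26 x 11 high, loose, lying to the left of the chest; origin: centre of its underside. To be left alone.
- tin: small tin with a ring pull, 75 across x 66 high, loose; origin: centre of its underside. To be left alone.
- lidded_pot: low lidded pot, white and blue, 69 across x 41 high, loose; origin: centre of its underside. To be left alone.
- egg_cup: white egg cup, 52 across x 58 high, loose; origin: centre of its underside. To be left alone.

How it is judged (in metres and radians):
On the way, in this order (a step that is already met when the one before it is completed fails the run):
1. the thumb-turn is turned in line with the notch while the lid is still down (value of joint latch above 1.1 rad and value of joint tea_lid below 0.1 rad), for 0.1 s.
2. the lid is past its balance point and back at its stop (value of joint tea_lid above 1.8 rad), for 0.2 s.
At the end, for the whole second after the job is handed in: The lid rests open at its stop (joint above 1.8 rad, still), the thumb-turn lies in line with the notch (above 1.1 rad), and the chest stands flat within 40 mm of where it was (value of joint tea_lid above 1.8 rad and velocity of joint tea_lid between -0.1 and 0.1 rad/s and value of joint latch above 1.1 rad and distance of tea_chest from where it was at the start of the episode below 0.04 m and angle between tea_chest's own z axis and vertical below 0.05 rad and linear speed of tea_chest below 0.02 m/s); the robot touches nothing.
It fails at once if the lid is flung or left to drop (faster than 4 rad/s) (velocity of joint tea_lid above 4 rad/s or velocity of joint tea_lid below -4 rad/s).
It fails at once if the chest is lifted or tipped (origin more than 12 mm up, or 0.12 rad), or shoved by more than 40 mm (height (world z) of tea_chest above 0.012 m or angle between tea_chest's own z axis and vertical above 0.12 rad or distance of tea_chest from where it was at the start of the episode above 0.04 m).
It fails at once if a mug, the teaspoon, the tin, the pot or the egg cup is moved by more than 25 mm or tipped (distance of any of mug_spotted, mug_dark, teaspoon, tin, lidded_pot, egg_cup from where it was at the start of the episode above 0.025 m or angle between any of mug_spotted, mug_dark, tin, lidded_pot, egg_cup's own z axis and vertical above 0.35 rad).
It also fails if it takes over 50 s, if anything falls off the work surface, if the arm or the gripper's body presses on something with over 40 N, if the wrist force passes 120 N, or if a joint passes its speed limit or range.

## Working session

There is one attempt and no reset: what is moved stays moved. The work goes in short steps, Python scripts to look and compute and a tool call to move; the robot and the scene stay as the last step left them, time stands still between calls to the robot, and variables do not carry over. Pictures are saved under pics/ and viewed, at most 10 in all, crops included, and the job is handed in when it is done.

Besides the shell and the picture viewer there is one more tool, called after "Emit:" by a JSON object that holds its "api" and its "payload", one argument or row to a line. drive_tool: Moves the arm, as the interface text tells. Its arguments: {"type":"object","properties":{"angular":{"type":"array","items":{"type":"array","items":{"type":"number"}}},"delta_pos":{"type":"array","items":{"type":"array","items":{"type":"number"}}},"gripper":{"type":"array","items":{"type":"number"}},"squeeze":{"type":"number"}},"required":["angular","delta_pos","gripper"]}

```bash
mkdir -p pics
cat > h.py <<'E'
import numpy as np, cv2
from scipy.spatial.transform import Rotation as R
from cell import telemetry, eyes, env, models
def rot(o):
    o=np.array(o,float)
    return o if o.shape==(3,3) else R.from_euler('xyz',o,degrees=True).as_matrix()
def ray(p,px):
    d=np.linalg.inv(p['mtx'])@[px[0],px[1],1.]
    return np.array(p['origin']), rot(p['orientation'])@d
def atz(p,px,z):
    o,d=ray(p,px); return o+d*(z-o[2])/d[2]
def tri(p,a,q,b):
    o1,d1=ray(p,a);o2,d2=ray(q,b)
    s=np.linalg.lstsq(np.c_[d1,-d2],o2-o1,rcond=None)[0]
    x,y=o1+s[0]*d1,o2+s[1]*d2
    return (x+y)/2,np.linalg.norm(x-y)
def proj(p,X):
    c=rot(p['orientation']).T@(np.array(X)-p['origin']); u=p['mtx']@c; return u[:2]/u[2]
def save(p,n): cv2.imwrite('pics/'+n,p['pixels'][:,:,::-1])
E
python3 - <<'E'
from h import *
s=eyes.read_camera('scene');t=eyes.read_camera('top')
save(s,'s0.png');save(t,'t0.png')
print({k:s[k] for k in s if k!='pixels'});print({k:t[k] for k in t if k!='pixels'})
print(telemetry.get_obs(),env.finger_overhang)
for n in ['tea_chest','tea_lid','latch','latch_pivot','latch_right_end','lid_hinge','lip_left','lip_right','mug_spotted','mug_dark','teaspoon','tin','lidded_pot','egg_cup']:
    a=models.search_frame(s,n)[:2];b=models.search_frame(t,n)[:2]
    print(n,[(np.round(x['centre']),round(x['p'],2)) for x in a],[(np.round(x['centre']),round(x['p'],2)) for x in b], tri(s,a[0]['centre'],t,b[0]['centre']) if a and b else '')
E
```

```text
{'mtx': array([[482.92850892,   0.        , 321.14306627],
       [  0.        , 482.92850892, 238.74723439],
       [  0.        ,   0.        ,   1.        ]]), 'origin': array([0.05841469, 0.57593803, 0.49268464]), 'orientation': array([-115.09675024,    0.15128546, -144.67356192]), 'shot': 1}
{'mtx': array([[580.57113703,   0.        , 313.16003513],
       [  0.        , 580.57113703, 244.31916792],
       [  0.        ,   0.        ,   1.        ]]), 'origin': array([ 0.45106212, -0.13491738,  1.24826921]), 'orientation': array([-175.3622808 ,    1.23401397,  -90.0078007 ]), 'shot': 2}
{'time_s': 0.1, 'qpos': array([76.89588454, 18.43301543, -4.01385393, 83.17005495,  1.29673288,
       78.54194855, -3.25973553]), 'joint_velocities': array([ 0.01168452, -0.07221096,  0.092909  , -0.23365498, -0.07009725,
        0.09781746, -0.05769587]), 'effort': array([-4.65205339e-04, -4.92572558e+01, -4.05943561e-01, -3.13398528e+01,
       -6.40379847e-02,  3.95157037e-02,  4.81832558e-05]), 'tool_pos': array([ 0.15606779, -0.63041775,  0.2025723 ]), 'tool_rot': array([-1.79900307e+02,  7
[... 1766 characters left out ...]
]), 0.34)] [(array([182., 232.]), 0.96)] (array([0.57854423, 0.16736473, 0.05650461]), np.float64(0.00976504244307838))
teaspoon [(array([319., 356.]), 0.86), (array([315., 264.]), 0.28)] [(array([222., 289.]), 0.64)] (array([ 0.44017248,  0.07825883, -0.00682203]), np.float64(0.0374324049867011))
tin [(array([165., 291.]), 0.86), (array([316., 263.]), 0.15)] [] 
lidded_pot [(array([433., 239.]), 0.92), (array([400., 216.]), 0.45)] [(array([447., 299.]), 0.77)] (array([ 0.4331844 , -0.39009986,  0.0212341 ]), np.float64(0.004853579647303828))
egg_cup [(array([400., 215.]), 0.76)] [(array([465., 252.]), 0.81)] (array([ 0.53213506, -0.42330938,  0.04510541]), np.float64(0.0014928178454672242))
```

View pics/s0.png

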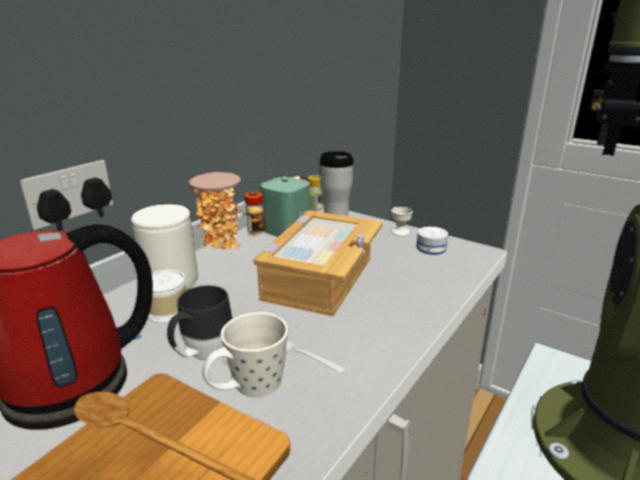

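View pics/t0.png

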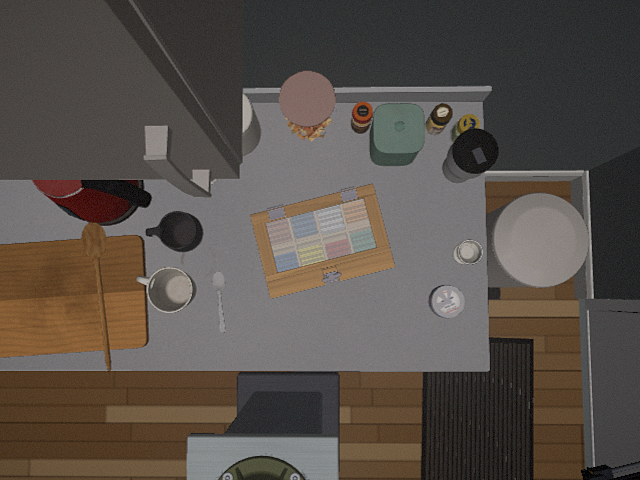

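Run:
```python
from h import *
s=eyes.read_camera('scene');t=eyes.read_camera('top')
a=models.cut_out(s,'latch');b=models.cut_out(t,'latch')
for p,m in ((s,a),(t,b)):
    for k in m[:2]:
        ys,xs=np.nonzero(k['pixels']);print(k['p'],k['centre'],xs.min(),xs.max(),ys.min(),ys.max(),len(xs))
m=models.cut_out(t,'tea_lid')[0]['pixels'].astype(np.uint8)
c=max(cv2.findContours(m,0,2)[0],key=cv2.contourArea)
box=cv2.boxPoints(cv2.minAreaRect(c));print(box)
W=np.array([atz(t,x,.092) for x in box]);print(W,W.mean(0),[np.linalg.norm(W[i]-W[i-1]) for i in range(4)])
def crop(p,c,r,f):
    x,y=map(int,c);return cv2.resize(p['pixels'][y-r[1]:y+r[1],x-r[0]:x+r[0],::-1],None,fx=f,fy=f,interpolation=cv2.INTER_CUBIC)
i1=crop(s,(355,245),(65,45),6);i2=crop(t,(329,277),(65,45),6)
cv2.imwrite('pics/c0.png',cv2.resize(np.vstack([i1,i2]),(780-224,385*2)) if 0 else cv2.resize(np.hstack([i1,i2]),(800,277)))
```

```text
0.23 [320.4, 244.8] 255 382 211 280 5510
0.4 [220.1, 288.5] 213 224 272 332 340
[[247.64595 214.68039]
 [373.08047 181.02722]
 [396.12433 266.9179 ]
 [270.6898  300.57108]]
[[ 0.60495757  0.0218039   0.092     ]
 [ 0.672414   -0.23062331  0.092     ]
 [ 0.49954105 -0.2748393   0.092     ]
 [ 0.43295229 -0.02563631  0.092     ]] [ 0.55246623 -0.12732375  0.092     ] [np.float64(0.17842754845541922), np.float64(0.2612850220636837), np.float64(0.17843796838192716), np.float64(0.25794610450923433)]
```

View pics/c0.png

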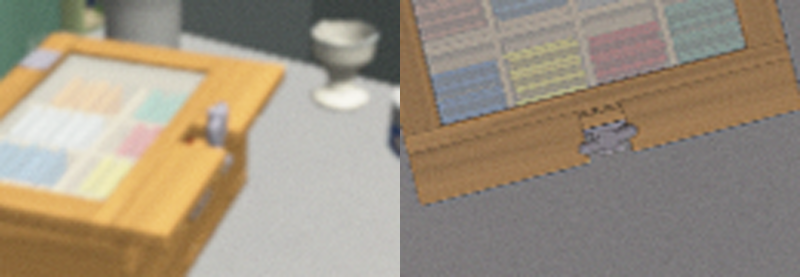

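The scene view shows the closed chest with its latch at about (360,242), mugs and spoon to its left, egg cup and pot to its right. The top view shows the chest turned about 15°, latch at (332,277). The crops show the bar from about (322,280) to (341,274) in the top image, nearly closed (0.06 rad). I'll grip the bar from above and twist it.

Emit:
{"api": "drive_tool", "payload": {
  "angular": [
    [0,0,-0.138],
    [0,0,-0.138],
    [0,0,-0.138],
    [0,0,-0.138],
    [0,0,-0.138],
    [0,0,-0.138],
    [0,0,-0.138],
    [0,0,-0.138],
    [0,0,-0.138],
    [0,0,-0.138],
    [0,0,-0.138],
    [0,0,-0.138]
  ],
  "delta_pos": [
    [0,0,0],
    [0,0,0],
    [0,0,0],
    [0,0,0],
    [0,0,0],
    [0,0,0],
    [0,0,0],
    [0,0,0],
    [0,0,0],
    [0,0,0],
    [0,0,0],
    [0,0,0]
  ],
  "gripper": [4,4,4,4,4,4,4,4,4,4,4,4],
  "squeeze": 10
}}

```text
time_s: 2.95
tool_pos: [0.1562, -0.631, 0.2036]
tool_rot: [-180.0, 0.0, 109.1]
force: [0.5, -0.2, 0.3]
grip_width: 0.0399
grasp_force: 0.0
```

Emit:
{"api": "drive_tool", "payload": {
  "angular": [
    [0,0,0],
    [0,0,0],
    [0,0,0],
    [0,0,0],
    [0,0,0],
    [0,0,0],
    [0,0,0],
    [0,0,0],
    [0,0,0],
    [0,0,0],
    [0,0,0],
    [0,0,0],
    [0,0,0],
    [0,0,0],
    [0,0,0],
    [0,0,0]
  ],
  "delta_pos": [
    [2.5,3.2,0],
    [2.5,3.2,0],
    [2.5,3.2,0],
    [2.5,3.2,0],
    [2.5,3.2,0],
    [2.5,3.2,0],
    [2.5,3.2,0],
    [2.5,3.2,0],
    [2.5,3.2,0],
    [2.5,3.2,0],
    [2.5,3.2,0],
    [2.5,3.2,0],
    [2.5,3.2,0],
    [2.5,3.2,0],
    [0,0,0],
    [0,0,0]
  ],
  "gripper": [4,4,4,4,4,4,4,4,4,4,4,4,4,4,4,4]
}}

```text
time_s: 4.55
tool_pos: [0.4679, -0.1546, 0.2037]
tool_rot: [-180.0, 0.0, 108.9]
force: [-0.4, -0.0, 0.3]
grip_width: 0.0399
grasp_force: 0.0
```

Run:
```python
from h import *
s=eyes.read_camera('scene')
class D: pass
t={'mtx':np.array([[580.57113703,0,313.16003513],[0,580.57113703,244.31916792],[0,0,1]]),'origin':np.array([.45106212,-.13491738,1.24826921]),'orientation':[-175.3622808,1.23401397,-90.0078007]}
print(atz(t,(331.8,276.7),.105), tri(s,(360.5,240),t,(331.8,276.7)))
a,b=atz(t,(322.5,279.8),.105),atz(t,(341,273.6),.105);print(a,b,np.degrees(np.arctan2(*(a-b)[1::-1])))
print(proj(s,[.479,-.147,.1015]), telemetry.get_obs()['qpos'])
i=s['pixels'][170:290,280:440,::-1];cv2.imwrite('pics/c1.png',cv2.resize(i,None,fx=5,fy=5,interpolation=cv2.INTER_CUBIC))
```

```text
[ 0.47989474 -0.14694671  0.105     ] (array([ 0.48002254, -0.1470131 ,  0.09940874]), np.float64(3.0433315384677946e-05))
[ 0.47382098 -0.12865734  0.105     ] [ 0.48596971 -0.16504279  0.105     ] 108.46363936567643
[360.98423644 239.14059399] [ 59.00421556   0.90175029 -43.61544338 103.5544397    0.69419025
  75.80491395  34.01240854]
```

View pics/c1.png

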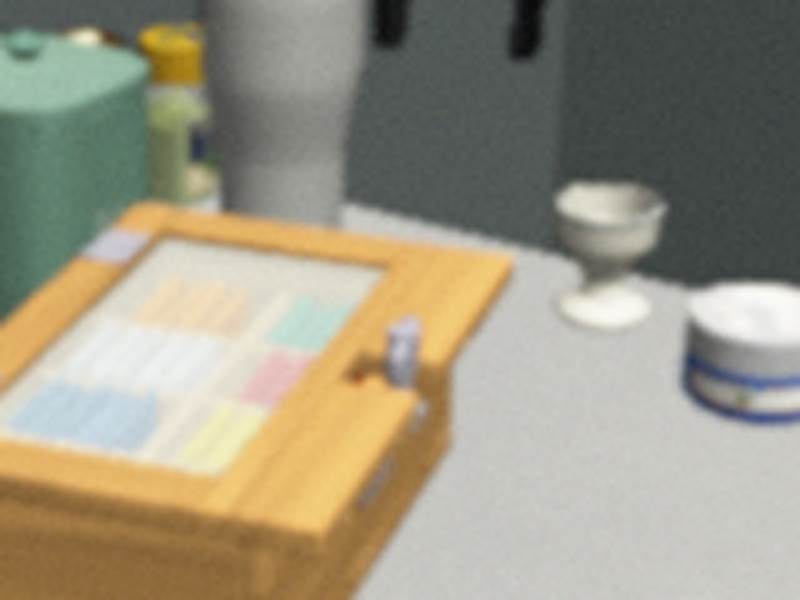

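Emit:
{"api": "drive_tool", "payload": {
  "angular": [
    [0,0,0],
    [0,0,0],
    [0,0,0],
    [0,0,0],
    [0,0,0],
    [0,0,0],
    [0,0,0],
    [0,0,0]
  ],
  "delta_pos": [
    [0.3,1.4,2],
    [0,0,2],
    [0,0,2],
    [0,0,1.5],
    [0,0,1],
    [0,0,0.5],
    [0,0,0],
    [0,0,0]
  ],
  "gripper": [4,4,4,4,4,4,4,4]
}}

```text
time_s: 5.4
tool_pos: [0.4804, -0.1482, 0.1142]
tool_rot: [180.0, 0.0, 108.8]
force: [0.5, -0.6, 0.3]
grip_width: 0.0398
grasp_force: 0.0
```

Emit:
{"api": "drive_tool", "payload": {
  "angular": [
    [0,0,0],
    [0,0,0],
    [0,0,0],
    [0,0,0],
    [0,0,0],
    [0,0,0]
  ],
  "delta_pos": [
    [0,0,0],
    [0,0,0],
    [0,0,0],
    [0,0,0],
    [0,0,0],
    [0,0,0]
  ],
  "gripper": [3,2,1.5,1,0.5,0.5],
  "squeeze": 10
}}

```text
time_s: 6.0
tool_pos: [0.4799, -0.148, 0.1136]
tool_rot: [-180.0, 0.0, 108.8]
force: [0.3, 0.4, -0.5]
grip_width: 0.0069
grasp_force: 0.0
```

Emit:
{"api": "drive_tool", "payload": {
  "angular": [
    [0,0,0],
    [0,0,0]
  ],
  "delta_pos": [
    [0,0,0],
    [0,0,0]
  ],
  "gripper": [0.4,0.4]
}}

```text
time_s: 6.2
tool_pos: [0.4799, -0.1479, 0.1135]
tool_rot: [-180.0, 0.0, 108.8]
force: [-0.7, -0.2, 0.2]
grip_width: 0.0047
grasp_force: 0.0
```

Run:
```python
from h import *
s=eyes.read_camera('scene')
i=s['pixels'][190:270,310:410,::-1];cv2.imwrite('pics/c2.png',cv2.resize(i,None,fx=7,fy=7,interpolation=cv2.INTER_CUBIC))
```

```text
(no output)
```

View pics/c2.png

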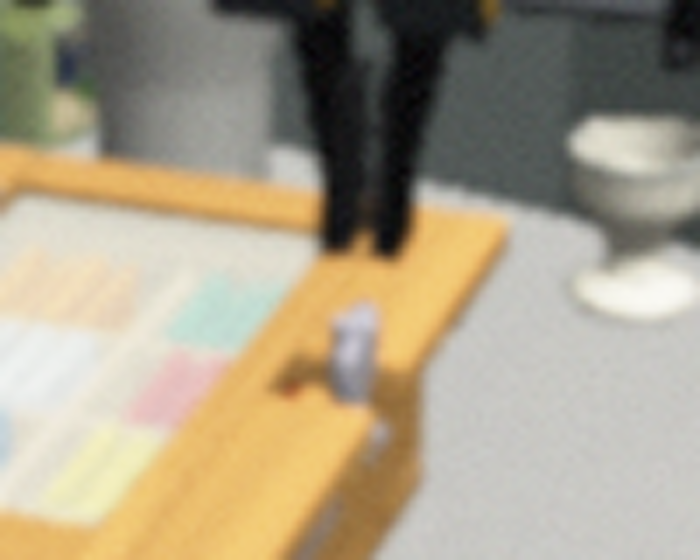

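Run:
```python
from h import *
s=eyes.read_camera('scene');t=eyes.read_camera('top');save(t,'t3.png')
for P,px in (([.4679,-.1546,.2037],(371.5,181)),([.4799,-.1479,.1135],(362,226))):
    for dz in (-.014,0,.014): print(dz,proj(s,np.array(P)+[0,0,dz]),px)
print(telemetry.get_obs())
```

```text
-0.014 [369.91494117 195.48610695] (371.5, 181)
0 [370.22493598 188.20891202] (371.5, 181)
0.014 [370.53915895 180.83245994] (371.5, 181)
-0.014 [360.78925612 239.80979208] (362, 226)
0 [361.02670965 233.13441598] (362, 226)
0.014 [361.267261   226.37195263] (362, 226)
{'time_s': 6.35, 'qpos': array([ 56.48567858,   7.54649628, -44.80314767, 109.02919357,
         5.83469637,  65.7123089 ,  28.31948784]), 'joint_velocities': array([ 0.01996249,  0.05050942,  0.18018978,  0.06135242,  0.03486484,
        0.06983799, -0.01744432]), 'effort': array([-1.67140934e-04, -2.79399920e+01, -2.69809708e+00, -2.89029264e+01,
       -3.29771556e-02,  7.03151012e-02,  1.94990243e-06]), 'tool_pos': array([ 0.479898  , -0.14796332,  0.11353174]), 'tool_rot': array([-1.79996921e+02,  5.92553325e-03,  1.08794559e+02]), 'force': array([-0.39941483,  0.0343313 ,  0.24919027]), 'wrist_torque': array([ 0.01118572, -0.12947322, -0.06239955]), 'grasp_force': 0.0, 'grip_width': 0.003998517867718132}
```

View pics/t3.png

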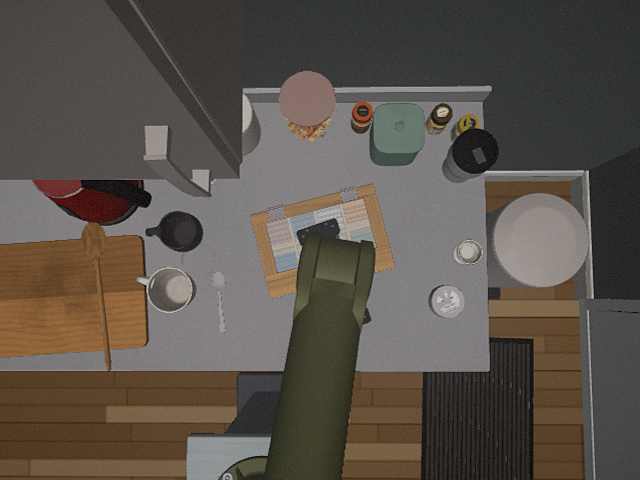

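The top view shows the hand centred over the latch. Scene view puts the fingertips at about (362,226), some 28 mm higher than the stated overhang would have them, which explains why the fingers closed on air above the bar. The sideways position agrees. I'll open, go down a bit, and check again.

Emit:
{"api": "drive_tool", "payload": {
  "angular": [
    [0,0,0],
    [0,0,0],
    [0,0,0],
    [0,0,0],
    [0,0,0],
    [0,0,0],
    [0,0,0],
    [0,0,0]
  ],
  "delta_pos": [
    [0,0,0],
    [0,0,0],
    [0,0,0],
    [0,0,0],
    [0,0,0.5],
    [0,0,0.5],
    [0,0,0.5],
    [0,0,0]
  ],
  "gripper": [4,4,4,4,4,4,4,4]
}}

```text
time_s: 7.15
tool_pos: [0.4791, -0.1477, 0.0975]
tool_rot: [-179.9, -0.1, 108.8]
force: [-0.4, 0.8, -0.5]
grip_width: 0.0396
grasp_force: 0.0
```

Run:
```python
from h import *
s=eyes.read_camera('scene')
i=s['pixels'][190:270,310:410,::-1];cv2.imwrite('pics/c4.png',cv2.resize(i,None,fx=7,fy=7,interpolation=cv2.INTER_CUBIC))
P=np.array(telemetry.get_obs()['tool_pos'])
d=.02*np.array([.946,.324,0])
for dz in (-.014,0,.014): print(dz,[(proj(s,P+[0,0,dz]+k*d)-[310,190])*7 for k in (-1,1)])
```

```text
-0.014 [array([426.68247626, 409.49559036]), array([283.92308198, 391.71132491])]
0 [array([428.80317562, 363.21956004]), array([285.10647619, 345.83437323])]
0.014 [array([430.95150722, 316.34056328]), array([286.30511775, 299.36632326])]
```

View pics/c4.png

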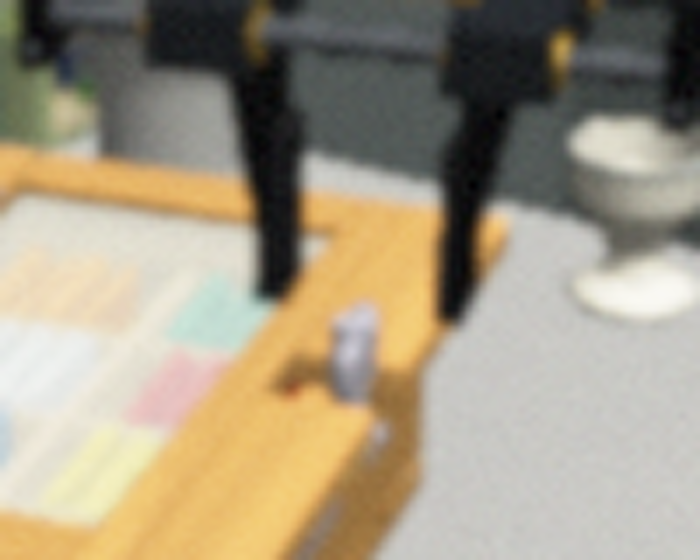

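The tips at (275,297) and (453,318) in the crop again lie about 14 mm above the reported TCP, so they are at about z = 0.111. I need another 1.2 cm down.

Emit:
{"api": "drive_tool", "payload": {
  "angular": [
    [0,0,0],
    [0,0,0],
    [0,0,0],
    [0,0,0]
  ],
  "delta_pos": [
    [0,0,0.4],
    [0,0,0.4],
    [0,0,0.3],
    [0,0,0]
  ],
  "gripper": [4,4,4,4]
}}

```text
time_s: 7.6
tool_pos: [0.4795, -0.1478, 0.087]
tool_rot: [-180.0, -0.0, 108.8]
force: [0.1, -0.4, -0.5]
grip_width: 0.0402
grasp_force: 0.0
```

Emit:
{"api": "drive_tool", "payload": {
  "angular": [
    [0,0,0],
    [0,0,0],
    [0,0,0],
    [0,0,0],
    [0,0,0],
    [0,0,0],
    [0,0,0]
  ],
  "delta_pos": [
    [0,0,0],
    [0,0,0],
    [0,0,0],
    [0,0,0],
    [0,0,0],
    [0,0,0],
    [0,0,0]
  ],
  "gripper": [3,2,1.5,1,0.5,0.5,0.5],
  "squeeze": 10
}}

```text
time_s: 8.3
tool_pos: [0.4819, -0.1474, 0.0879]
tool_rot: [179.8, 0.1, 108.8]
force: [4.8, 0.8, -4.1]
grip_width: 0.0074
grasp_force: 10.0
```

Emit:
{"api": "drive_tool", "payload": {
  "angular": [
    [0,0,0],
    [0,0,-0.1],
    [0,0,-0.1],
    [0,0,-0.1],
    [0,0,-0.1],
    [0,0,-0.1],
    [0,0,-0.1],
    [0,0,-0.1]
  ],
  "delta_pos": [
    [0,0.2,0],
    [0,0,0],
    [0,0,0],
    [0,0,0],
    [0,0,0],
    [0,0,0],
    [0,0,0],
    [0,0,0]
  ],
  "gripper": [0.5,0.5,0.5,0.5,0.5,0.5,0.5,0.5]
}}

```text
time_s: 9.1
tool_pos: [0.4828, -0.1468, 0.0878]
tool_rot: [179.9, 0.1, 149.2]
force: [2.8, 0.3, -2.0]
grip_width: 0.0073
grasp_force: 10.0
```

Emit:
{"api": "drive_tool", "payload": {
  "angular": [
    [0,0,-0.1],
    [0,0,-0.1],
    [0,0,-0.1],
    [0,0,-0.1],
    [0,0,-0.1],
    [0,0,-0.1],
    [0,0,-0.08],
    [0,0,0]
  ],
  "delta_pos": [
    [0,0,0],
    [0,0,0],
    [0,0,0],
    [0,0,0],
    [0,0,0],
    [0,0,0],
    [0,0,0],
    [0,0,0]
  ],
  "gripper": [0.5,0.5,0.5,0.5,0.5,0.5,0.5,0.5]
}}

```text
time_s: 9.9
tool_pos: [0.483, -0.1457, 0.0878]
tool_rot: [179.9, 0.1, -172.1]
force: [3.4, 3.7, -0.5]
grip_width: 0.0074
grasp_force: 10.0
```

Emit:
{"api": "drive_tool", "payload": {
  "angular": [
    [0,0,0],
    [0,0,0],
    [0,0,0],
    [0,0,0],
    [0,0,0],
    [0,0,0],
    [0,0,0],
    [0,0,0]
  ],
  "delta_pos": [
    [0,0,0],
    [0,0,0],
    [0,0,0],
    [0,0,0],
    [0,0,-1],
    [0,0,-3],
    [0,0,-3],
    [0,0,-3]
  ],
  "gripper": [2,3,4,4,4,4,4,4]
}}

```text
time_s: 10.7
tool_pos: [0.4817, -0.1471, 0.1893]
tool_rot: [-180.0, 0.0, -172.1]
force: [0.5, -1.2, -0.3]
grip_width: 0.0398
grasp_force: 0.0
```

Run:
```python
from h import *
s=eyes.read_camera('scene')
i=s['pixels'][170:290,280:440,::-1];cv2.imwrite('pics/c5.png',cv2.resize(i,None,fx=5,fy=5,interpolation=cv2.INTER_CUBIC))
o=telemetry.get_obs();print(o['qpos'],o['tool_pos'],o['tool_rot'])
```

```text
[ 67.59419493   4.23399405 -55.35218577 102.69357746   3.76835878
  74.49779989 109.21400299] [ 0.48474539 -0.1478843   0.19425313] [-179.71179031    0.35173123 -172.11855579]
```

View pics/c5.png

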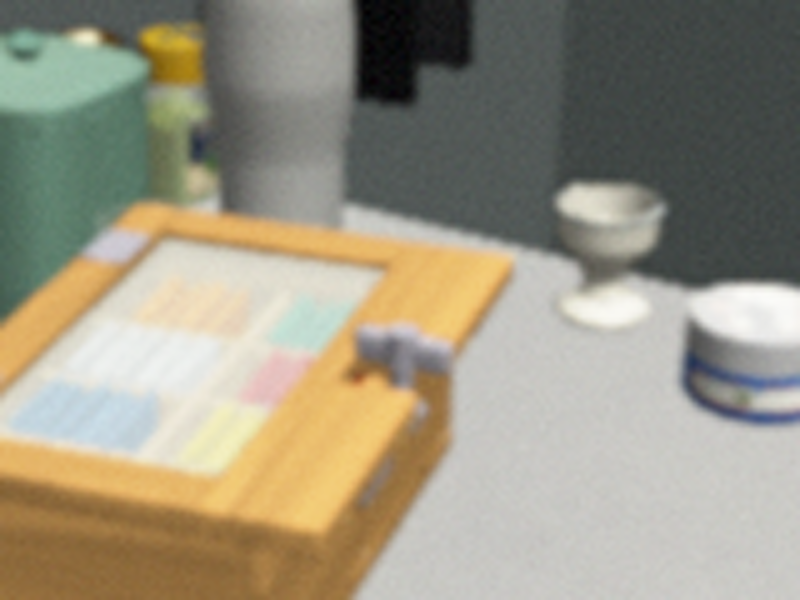

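The bar now runs from (357,340) to (452,358) in the crop, in line with the notch, and the lid is still down. Next I'll back off to the front right and tilt the tool forward.

Emit:
{"api": "drive_tool", "payload": {
  "angular": [
    [0,0,0],
    [0,0,0],
    [0,0,0],
    [0,-0.13,0],
    [0,-0.13,0],
    [0,-0.13,0],
    [0,-0.13,0],
    [0,-0.13,0],
    [0,-0.13,0],
    [0,0,0]
  ],
  "delta_pos": [
    [2.2,-2.5,0],
    [2.2,-2.5,0],
    [2.2,-2.5,0],
    [0,0,0],
    [0,0,0],
    [0,0,0],
    [0,0,0],
    [0,0,0],
    [0,0,0],
    [0,0,0]
  ],
  "gripper": [4,3,2,1,0,0,0,0,0,0]
}}

```text
time_s: 11.75
tool_pos: [0.4326, -0.2372, 0.1981]
tool_rot: [-178.4, 29.3, -171.3]
force: [0.3, 0.8, 1.0]
grip_width: 0.0005
grasp_force: 0.0
```

Run:
```python
from h import *
o=telemetry.get_obs();print(o['qpos'],o['tool_pos'],o['tool_rot'],rot(o['tool_rot']),o['force'])
```

```text
[ 47.10661258 -16.68809814  -4.28580008 125.00726158 -28.22055749
  54.45257977 154.18776531] [ 0.43263854 -0.23717368  0.19813991] [-178.35364209   29.30941594 -171.31530351] [[-0.86199083 -0.13703144  0.48805142]
 [-0.13166752  0.99024984  0.04548531]
 [-0.48952576 -0.0250526  -0.87162888]] [0.32979835 0.80798035 0.96598384]
```

Emit:
{"api": "drive_tool", "payload": {
  "angular": [
    [0,0,0.145],
    [0,0,0.145],
    [0,0,0.145],
    [0,0,0.145],
    [0,0,0.145],
    [0,0,0.145],
    [0,0,0.145],
    [0,0,0.145],
    [0,0,0.145],
    [0,0,0.145],
    [0,0,0.145],
    [0,0,0.145],
    [0,0,0.145],
    [0,0,0.145],
    [0,0,0.145],
    [0,0,0.145],
    [0,0,0.145],
    [0,0,0.145],
    [0,0,0.145],
    [0,0,0.145]
  ],
  "delta_pos": [
    [0,0,0],
    [0,0,0],
    [0,0,0],
    [0,0,0],
    [0,0,0],
    [0,0,0],
    [0,0,0],
    [0,0,0],
    [0,0,0],
    [0,0,0],
    [0,0,0],
    [0,0,0],
    [0,0,0],
    [0,0,0],
    [0,0,0],
    [0,0,0],
    [0,0,0],
    [0,0,0],
    [0,0,0],
    [0,0,0]
  ],
  "gripper": [0,0,0,0,0,0,0,0,0,0,0,0,0,0,0,0,0,0,0,0]
}}

```text
time_s: 13.75
tool_pos: [0.4323, -0.2385, 0.1976]
tool_rot: [170.9, -27.8, 23.9]
force: [-0.6, 1.0, -0.7]
grip_width: 0.0005
grasp_force: 0.0
```

Run:
```python
from h import *
o=telemetry.get_obs();print(o['qpos'],o['tool_pos'],o['tool_rot'],rot(o['tool_rot']),o['force'])
```

```text
[ 68.38550217 -17.04659262 -22.03788459 124.32302017 -34.7687324
  57.03139109  -6.55539645] [ 0.43228795 -0.23852388  0.19760102] [170.94216161 -27.79056676  23.88416889] [[ 0.80890085  0.33272461  0.48474092]
 [ 0.35818815 -0.9326829   0.04247186]
 [ 0.466241    0.13927293 -0.873626  ]] [-0.55926371  0.97316821 -0.65512967]
```

Emit:
{"api": "drive_tool", "payload": {
  "angular": [
    [0,0,0.12],
    [0,0,0.12],
    [0,0,0],
    [0,0,0],
    [0,0,0],
    [0,0,0],
    [0,0.13,0],
    [0,0.13,0],
    [0,0,0]
  ],
  "delta_pos": [
    [0,0,0],
    [0,0,0],
    [-1.2,0,2.2],
    [-1.2,0,2.2],
    [-1.2,0,2.2],
    [-1.2,0,2.2],
    [0,0,0],
    [0,0,0],
    [0,0,0]
  ],
  "gripper": [0,0,0,0,0,0,0,0,0]
}}

```text
time_s: 14.65
tool_pos: [0.4311, -0.2384, 0.0939]
tool_rot: [178.9, -40.7, 8.6]
force: [0.2, 1.7, -0.2]
grip_width: 0.0003
grasp_force: 0.0
```

Run:
```python
from h import *
o=telemetry.get_obs();print(o['qpos'],o['tool_pos'],o['tool_rot'],rot(o['tool_rot']),o['force'])
```

```text
[ 66.98403677  -8.95587525 -14.59777254 137.86972452 -58.61802197
  43.83180442  12.09383574] [ 0.43112918 -0.23839297  0.09386837] [178.8938462  -40.69714391   8.63078176] [[ 0.74958129  0.13759319  0.64745348]
 [ 0.11377546 -0.99038068  0.07874802]
 [ 0.65206061  0.01463628 -0.75802555]] [ 0.19097686  1.72802564 -0.1887857 ]
```

Run:
```python
from h import *
s=eyes.read_camera('scene')
o=telemetry.get_obs();P=np.array(o['tool_pos']);z=rot(o['tool_rot'])[:,2]
y0,x0=190,320
i=cv2.resize(s['pixels'][y0:y0+110,x0:x0+150,::-1],None,fx=5,fy=5,interpolation=cv2.INTER_CUBIC)
for n,X in (('A',P-.0135*z),('B',P+.014*z+[0,0,.0275]),('T',P+.014*z)):
    print(n,X,(proj(s,X)-[x0,y0])*5)
u=np.array([.966,.259,0]);v=np.array([-.259,.966,0])
piv=np.array([.481,-.147,0])
for n,X in (('lipR',piv-.011*u-.07*v+[0,0,.08]),('cornerR',piv-.011*u-.128*v+[0,0,.092])): print(n,X,(proj(s,X)-[x0,y0])*5)
cv2.imwrite('pics/c6.png',i)
```

```text
A [ 0.42357133 -0.23973964  0.10532888] [446.19578318 189.66360448]
B [ 0.44135409 -0.23758732  0.11196286] [404.39541368 165.90027274]
T [ 0.44135409 -0.23758732  0.08446286] [399.80373315 228.53491653]
lipR [ 0.488504 -0.217469  0.08    ] [272.47609079 227.6378045 ]
cornerR [ 0.503526 -0.273497  0.092   ] [308.16777239 148.68680403]
```

View pics/c6.png

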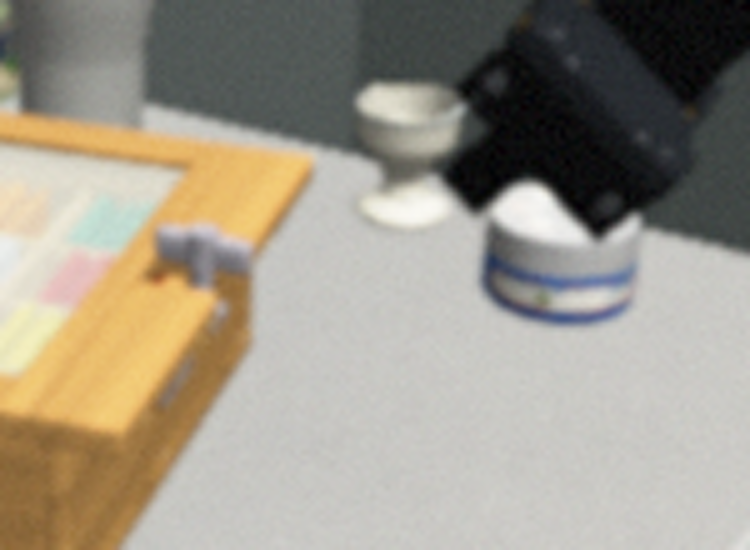

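The tip appears at about (460,192) in the crop. Again it sits roughly 15 mm behind the reported TCP along the tool axis, so I'll plan with that. Next I'll go down in front of the lip, then in under it.

Emit:
{"api": "drive_tool", "payload": {
  "angular": [
    [0,0,0],
    [0,0,0],
    [0,0,0],
    [0,0,0],
    [0,0,0],
    [0,0,0],
    [0,0,0],
    [0,0,0]
  ],
  "delta_pos": [
    [-1.7,0,2.0],
    [-1.7,0,2.0],
    [0,0,0],
    [1.4,-0.35,1.2],
    [1.4,-0.35,1.2],
    [1.4,-0.35,1.2],
    [1.4,-0.35,1.2],
    [0,0,0]
  ],
  "gripper": [0,0,0,0,0,0,0,0]
}}

```text
time_s: 15.5
tool_pos: [0.5079, -0.215, 0.0462]
tool_rot: [178.4, -40.9, 9.4]
force: [-0.9, -0.4, -1.4]
grip_width: 0.0002
grasp_force: 0.8
```

Run:
```python
from h import *
o=telemetry.get_obs();M=rot(o['tool_rot']);P=np.array(o['tool_pos']);print(o['qpos'],P,o['tool_rot'],o['force'])
t=P-.016*M[:,2];print('tip',t,'corner',t+.009*M[:,0]); print(np.round(M.T,3))
```

```text
[ 60.47063581   1.57653561 -20.90848361 135.92805402 -68.67907889
  30.10111323  16.39822098] [ 0.50791392 -0.21499695  0.0461573 ] [178.36900066 -40.89188035   9.36193302] [-0.87286341 -0.37442647 -1.40510683]
tip [ 0.4975094  -0.21625076  0.05824754] corner [ 0.50422229 -0.21514403  0.06413924]
[[ 0.746  0.123  0.655]
 [ 0.144 -0.989  0.022]
 [ 0.65   0.078 -0.756]]
```

Emit:
{"api": "drive_tool", "payload": {
  "angular": [
    [0,0,0],
    [0,0,0],
    [0,0,0],
    [0,0,0],
    [0,0,0]
  ],
  "delta_pos": [
    [0.6,0,-0.6],
    [0.6,0,-0.6],
    [0.65,0,-0.55],
    [0.65,0,-0.55],
    [0,0,0]
  ],
  "gripper": [0,0,0,0,0]
}}

```text
time_s: 16.0
tool_pos: [0.5091, -0.2141, 0.0791]
tool_rot: [178.4, -40.8, 9.3]
force: [-2.1, 0.0, -2.0]
grip_width: 0.0004
grasp_force: 1.3
```

Run:
```python
from h import *
s=eyes.read_camera('scene')
o=telemetry.get_obs();M=rot(o['tool_rot']);P=np.array(o['tool_pos']);print(o['qpos'],P,o['tool_rot'],o['force'])
cv2.imwrite('pics/c7.png',cv2.resize(s['pixels'][150:330,240:480,::-1],None,fx=3.3,fy=3.3,interpolation=cv2.INTER_CUBIC))
```

```text
[ 60.46171576  -2.63275306 -20.74237905 134.71715045 -62.60141609
  33.25011946   8.10952548] [ 0.50877754 -0.21414299  0.07831768] [178.44160435 -40.78245088   9.20916785] [-1.03444257  1.49032722 -1.67014339]
```

Emit:
{"api": "drive_tool", "payload": {
  "angular": [
    [0,0,0],
    [0,0,0],
    [0,0,0],
    [0,0,0],
    [0,0,0],
    [0,0,0],
    [0,0,0]
  ],
  "delta_pos": [
    [1.4,0,-1.0],
    [1.5,0,-0.85],
    [1.6,-0.05,-0.7],
    [1.65,-0.05,-0.5],
    [1.7,-0.1,-0.35],
    [1.7,-0.1,-0.2],
    [0,0,0]
  ],
  "gripper": [0,0,0,0,0,0,0]
}}

```text
time_s: 16.75
tool_pos: [0.5582, -0.2024, 0.1694]
tool_rot: [178.3, -40.9, 9.3]
force: [-1.6, -1.0, 0.6]
grip_width: 0.0005
grasp_force: 0.6
```

Run:
```python
from h import *
s=eyes.read_camera('scene')
o=telemetry.get_obs();M=rot(o['tool_rot']);P=np.array(o['tool_pos']);print(o['qpos'],P,o['tool_rot'],o['force'])
t=P-.016*M[:,2]+.009*M[:,0];d=t-[.481,-.147,0]
c=[-86+1000*(d[0]*.966+d[1]*.259),1000*(-.259*d[0]+.966*d[1]),1000*t[2]];print('corner chest',c,'theta',np.arctan2(c[2]-80,75-c[0]),np.hypot(c[2]-80,75-c[0]))
print(np.round(M.T,3))
cv2.imwrite('pics/c8.png',cv2.resize(s['pixels'][120:320,230:490,::-1],None,fx=3,fy=3,interpolation=cv2.INTER_CUBIC))
```

```text
[ 59.57123035  -7.6028043  -24.45105334 126.44840808 -50.33941844
  38.50234972 -12.3837006 ] [ 0.55692738 -0.20266648  0.16780588] [178.41064426 -40.81740479   9.22508643] [-1.63826939 -1.01627634 -0.06468156]
corner chest [np.float64(-30.652141910598665), np.float64(-72.6302571773817), np.float64(185.79281999463282)] theta 0.7860634810385481 149.51419950196723
[[ 0.747  0.121  0.654]
 [ 0.142 -0.99   0.021]
 [ 0.649  0.077 -0.757]]
```

View pics/c8.png

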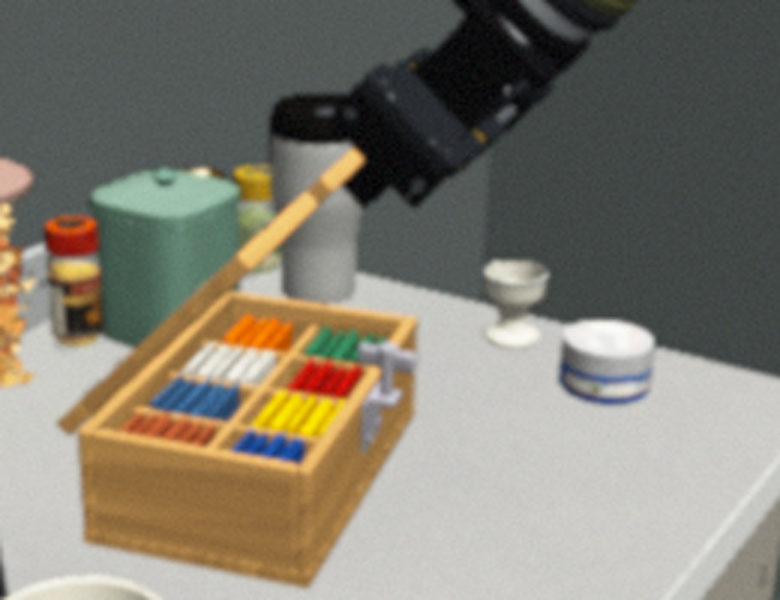

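The lid is held at about 50° with its free edge at (360,155) in the crop. The chest is in place and the bar is in line, so I'll keep following the arc.

Emit:
{"api": "drive_tool", "payload": {
  "angular": [
    [0,0,0],
    [0,0,0],
    [0,0,0],
    [0,0,0],
    [0,0,0],
    [0,0,0],
    [0,0,0]
  ],
  "delta_pos": [
    [1.5,-0.1,0],
    [1.5,-0.15,0.15],
    [1.45,-0.15,0.25],
    [1.45,-0.15,0.4],
    [1.4,-0.15,0.55],
    [1.3,-0.15,0.7],
    [0,0,0]
  ],
  "gripper": [0,0,0,0,0,0,0]
}}

```text
time_s: 17.5
tool_pos: [0.6335, -0.1815, 0.2073]
tool_rot: [178.6, -40.8, 9.1]
force: [0.6, -0.8, 0.9]
grip_width: 0.0005
grasp_force: 0.0
```

Emit:
{"api": "drive_tool", "payload": {
  "angular": [
    [0,0,0],
    [0,0,0],
    [0,0,0],
    [0,0,0],
    [0,0,0],
    [0,0,0],
    [0,0,0],
    [0,0,0],
    [0,0,0],
    [0,0,0]
  ],
  "delta_pos": [
    [0.6,-0.1,0.4],
    [0.6,-0.1,0.4],
    [0.6,-0.1,0.45],
    [0.6,-0.1,0.45],
    [0.5,-0.1,0.5],
    [0.5,-0.1,0.5],
    [0.45,-0.1,0.55],
    [0.45,-0.1,0.55],
    [0,0,0],
    [0,0,0]
  ],
  "gripper": [0,0,0,0,0,0,0,0,0,0]
}}

```text
time_s: 18.5
tool_pos: [0.6885, -0.1661, 0.2062]
tool_rot: [178.6, -40.8, 9.1]
force: [0.4, 0.8, -0.7]
grip_width: 0.0003
grasp_force: 0.0
```

Run:
```python
from h import *
o=telemetry.get_obs();M=rot(o['tool_rot']);P=np.array(o['tool_pos']);print(o['qpos'],P,o['tool_rot'],o['force'])
t=P-.016*M[:,2]+.009*M[:,0];d=t-[.481,-.147,0]
c=[-86+1000*(d[0]*.966+d[1]*.259),1000*(-.259*d[0]+.966*d[1]),1000*t[2]];print('corner chest',c,'theta',np.arctan2(c[2]-80,75-c[0]),np.hypot(c[2]-80,75-c[0]))
```

```text
[ 53.95345538   3.18136543 -33.57792557 112.28852507 -31.53643354
  31.8631013  -38.33506604] [ 0.68849188 -0.16609892  0.20623237] [178.55185539 -40.75538951   9.09580973] [ 0.3846154   0.79773486 -0.71378507]
corner chest [np.float64(105.92662612374633), np.float64(-71.41427104257052), np.float64(224.22403188396592)] theta 1.7820320283847022 147.5026358281953
```

Emit:
{"api": "drive_tool", "payload": {
  "angular": [
    [0,0,0],
    [0,0,0],
    [0,0,0],
    [0,0,0],
    [0,0,0],
    [0,0,0],
    [0,0,0],
    [0,0,0]
  ],
  "delta_pos": [
    [-1,0,-1],
    [-2,0,-2],
    [-2,0,-3],
    [-2,0,-3],
    [-2,0,-3],
    [-2,0,-3],
    [0,0,0],
    [0,0,0]
  ],
  "gripper": [0,0,0,0,0,0,0,0]
}}

```text
time_s: 19.3
tool_pos: [0.5217, -0.1935, 0.2452]
tool_rot: [178.6, -40.7, 9.2]
force: [0.7, 0.5, -0.0]
grip_width: 0.0004
grasp_force: 0.0
```

Run:
```python
from h import *
o=telemetry.get_obs();print(o['tool_pos'],o['force'],o['time_s'])
s=eyes.read_camera('scene');t=eyes.read_camera('top')
u=np.array([.966,.259,0]);v=np.array([-.259,.966,0]);h=np.array([.481,-.147,0])+.161*u+[0,0,.08]
masks=[(n,p,models.cut_out(p,'tea_lid')) for n,p in (('scene',s),('top',t))]
for th in (0,.9,1.5,1.7,1.8,1.92):
    r=[]
    for n,p,m in masks:
        g=np.zeros((480,640),np.uint8)
        d=-np.cos(th)*u+[0,0,np.sin(th)]
        q=np.array([proj(p,h+a*d+b*v) for a,b in((0,-.128),(0,.128),(.172,.128),(.172,-.128))])
        cv2.fillPoly(g,[q.astype(np.int32)],1)
        k=m[0]['pixels'] if m else np.zeros_like(g,bool)
        r+= [n,round((k&(g>0)).sum()/max((k|(g>0)).sum(),1),2)]
    print(th,r)
for n,p,m in masks: print(n,[(x['p'],x['centre'],x['pixels'].sum()) for x in m[:1]])
for n in ('latch','tea_chest','egg_cup','lidded_pot','mug_spotted','mug_dark','teaspoon','tin'): print(n,[(np.round(x['centre']),x['p']) for x in models.search_frame(s,n)[:1]])
```

```text
[ 0.52173456 -0.19354819  0.24523923] [ 0.71367895  0.54863565 -0.00787644] 19.3
0 ['scene', np.float64(0.0), 'top', np.float64(0.0)]
0.9 ['scene', np.float64(0.04), 'top', np.float64(0.0)]
1.5 ['scene', np.float64(0.45), 'top', np.float64(0.15)]
1.7 ['scene', np.float64(0.66), 'top', np.float64(0.5)]
1.8 ['scene', np.float64(0.76), 'top', np.float64(0.68)]
1.92 ['scene', np.float64(0.88), 'top', np.float64(0.86)]
scene [(0.72, [261.9, 200.4], np.int64(6444))]
top [(0.7, [308.6, 173.3], np.int64(6803))]
latch [(array([359., 239.]), 0.71)]
tea_chest [(array([288., 241.]), 0.69)]
egg_cup [(array([404., 214.]), 0.68)]
lidded_pot [(array([434., 238.]), 0.88)]
mug_spotted [(array([256., 352.]), 0.7)]
mug_dark [(array([199., 318.]), 0.62)]
teaspoon [(array([318., 357.]), 0.52)]
tin [(array([165., 294.]), 0.87)]
```

Both views match the lid at its stop (1.92 rad), nothing else has moved, and the arm is clear of everything.

```bash
python3 -c "
from cell import env
print(env.sign_off())"
```

```text
the job is handed in; nothing more can be done
None
```

The job is handed in at about 19 s of the 50 s limit, no verdict returned: the thumb-turn is in line with the notch (about 1.45 rad), the lid rests open at its stop in both camera views, and nothing else appears to have moved; the real fingertips sat about 15 mm behind the reported TCP, not 14 mm ahead of it as stated, so I corrected for that from the pictures.

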